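# Clear and hold open the gate of a board rack

## Task

Clear the swing of the board rack's gate: nest the two component cups standing in front of it into the cup on the round cork mat, so that all three make one upright stack on the mat. Then pinch the rack's two spring-tab catches fully in, first the one nearer the gate's hinge and only then the other, and pull the gate out past its click-stop until it stands wide open, about square to its closed position. It swings back by itself, so finish while still holding it wide open with the fingers, and leave everything else on the bench where it is.

Things in the scene. Friction and masses are not known exactly. Their poses are not given: they have to be found in the camera images.
- rack: Fixed aluminium circuit-board rack, 150 mm deep (x), 200 wide (y), 85 tall, boards standing inside. Origin on the bench at the middle of its gate-side face; x points into the rack, y to the left, z up; yaw within 0.2 rad of facing the robot. In front, by the hinge, lies a 4 mm thick foot with a sprung ball, 16 mm high (rack x -36, y 56 mm).
- gate_hinge (a point): Point on the gate's upright hinge axis (rack x -7, y +90 mm), 113 mm above the bench. The axis is vertical.
- gate (a joint): Gate angle, rad: 0 closed, grows as it swings towards the robot (clockwise from above), stop at 1.7. With a catch out it only rattles (0.06). A weak spring (0.25 N m/rad) shuts it; a ball detent near 0.7 rad (felt 0.5 to 0.9) takes some 6 N more at the handle. Steel grille 178 mm long, 8 mm thick, 22 to 80 mm above the bench, small lugs to 92 mm.
- gate_handle (a point): Grip point on the gate's handle, an upright black round post 12 mm thick at the free end, 80 to 130 mm above the bench; the point is on its axis at 113 mm. Moves with the gate on a circle of 171 mm radius about the hinge axis (closed: rack x -25, y -80 mm). Being round it can be gripped at any yaw and turns between the fingers.
- catch_near_grip (a point): Middle of the catch nearer the hinge (rack x +18, y +50 mm), 113 mm above the bench, fixed to the rack. The catch is two upright black tabs, left and right (rack y) of this point, each 14 mm deep (x), 8 mm thick, 86 to 125 mm above the bench; 34 mm over both when out, 18 mm fully in. All else near it is below 92 mm.
- catch_near (a joint): Travel of each tab of the catch nearer the hinge, m: 0 out (locking), 0.008 fully in (free). The two tabs move together, take about 5 N, and stay where they are pushed.
- catch_far_grip (a point): Middle of the other catch, nearer the gate's free end (rack x +18, y -30 mm), 113 mm above the bench; same shape and size as the first, 80 mm from it.
- catch_far (a joint): Travel of each tab of the catch farther from the hinge, m: 0 out (locking), 0.008 fully in (free); behaves like the other.
- cork_mat: Fixed round cork mat, 90 mm across, 4 mm thick, on the bench to the left or to the right of the rack's gate; origin at the centre of its underside.
- cup_mat: Open round grey plastic component cup, 65 mm tall, outside 54 mm across at the rim, 34 mm at the foot, straight tapered wall 2.5 mm thick, floor 24 mm thick (a nested cup stands 24 mm higher than its holder, with about 1 mm play all round); origin at the centre of its underside, z up; about 80 g. This one stands on the cork mat.
- cup_left: Open round grey plastic component cup, 65 mm tall, outside 54 mm across at the rim, 34 mm at the foot, straight tapered wall 2.5 mm thick, floor 24 mm thick (a nested cup stands 24 mm higher than its holder, with about 1 mm play all round); origin at the centre of its underside, z up; about 80 g. This one stands in front of the gate, to the left (towards the hinge).
- cup_right: Open round grey plastic component cup, 65 mm tall, outside 54 mm across at the rim, 34 mm at the foot, straight tapered wall 2.5 mm thick, floor 24 mm thick (a nested cup stands 24 mm higher than its holder, with about 1 mm play all round); origin at the centre of its underside, z up; about 80 g. This one stands in front of the gate, to the right.
- dish: Bystander: round steel dish, 88 mm across, 18 mm high, on the other side of the rack than the cork mat; origin under its centre.
- spool: Bystander: reel of solder, 50 mm across, 30 mm high, standing flat to the right of the rack; origin under its centre.
- screwdriver: Bystander: screwdriver about 160 mm long, lying near the robot; origin under its middle.
- tweezers: Bystander: steel tweezers about 115 mm long, lying near the robot on the left; origin under the middle.
- spray_can: Bystander: white spray can, 54 mm across, 170 mm tall, at the back left; origin under its centre.
- flux_jar: Bystander: amber jar with a black cap, 48 mm across, 60 mm tall, at the back right; origin under its centre.
- tip_cleaner: Bystander: dark tin filled with brass wool, 56 mm across, 45 mm tall, at the left; origin under its centre.

How it is judged:
On the way, in this order (a step that is already met when the one before it is completed fails the run):
1. the three cups stand nested in one upright stack on the cork mat, let go (((horizontal distance between each of cup_left, cup_right and cup_mat below 0.004 m and z of cup_left in the frame of cup_mat between 0.02 and 0.028 m and angle between each of cup_left, cup_right's own z axis and vertical below 0.1 rad and z of cup_right in the frame of cup_mat between 0.044 and 0.052 m) or (horizontal distance between each of cup_right, cup_left and cup_mat below 0.004 m and z of cup_right in the frame of cup_mat between 0.02 and 0.028 m and angle between each of cup_right, cup_left's own z axis and vertical below 0.1 rad and z of cup_left in the frame of cup_mat between 0.044 and 0.052 m)) and angle between cup_mat's own z axis and vertical below 0.1 rad and horizontal distance between cup_mat and cork_mat below 0.04 m and height (world z) of cup_mat below 0.008 m and contact force between the fingers and cup_mat below 0.1 N and contact force between the fingers and cup_left below 0.1 N and contact force between the fingers and cup_right below 0.1 N), for 0.2 s.
2. the catch nearer the hinge is pinched in, the other still out (value of joint catch_near above 0.006 m and value of joint catch_far below 0.004 m), for 0.1 s.
3. the other catch is pinched in too (value of joint each of catch_near, catch_far above 0.006 m), for 0.1 s.
4. the gate is swung past its detent (value of joint gate above 0.95 rad), for 0.1 s.
At the end, for the whole second after the job is handed in: Fingers hold the gate still beyond 1.35 rad with over 0.7 N, both catches at least 6 mm in; the cups stand upright (0.1 rad), let go, nested within 4 mm of one axis and 4 mm of fully home, the bottom one on the cork mat (within 40 mm of its centre) (all of step 1 and all of step 3 and value of joint gate above 1.35 rad and velocity of joint gate between -0.1 and 0.1 rad/s and contact force between the fingers and gate above 0.7 N); the arm keeps its last pose, push and grip.
It fails at once if the catch farther from the hinge is pinched in before the nearer one (value of joint catch_far above 0.006 m and value of joint catch_near below 0.004 m).
It fails at once if a bystander (dish, spool, screwdriver, tweezers, can, jar or tip cleaner) is moved by more than 40 mm (distance of any of dish, spool, screwdriver, tweezers, spray_can, flux_jar, tip_cleaner from where it was at the start of the episode above 0.04 m).
It also fails if it takes over 72 s, if anything falls off the work surface, if the arm or the gripper's body presses on something with over 40 N, if the wrist force passes 120 N, or if a joint passes its speed limit or range.

## Robot

A 7-joint arm with a two-finger parallel gripper is mounted at the origin on the work surface. World frame = base frame: x ahead of the robot, y to its left, z up, the work surface at z = 0. Lengths are in m, angles in rad, forces in N, time in s.
With the tool pointing down it reaches from about 0.4 to 0.85 m from the base axis. Payload 4.5 kg.
Tool frame: the origin (TCP) lies between the finger pads; the fingertips stand 11 mm ahead of it and the grasp point (between the pads) lies 8 mm behind it; z points along the fingers, y is the line along which they close (so a half turn about z gives the same grasp; the last joint's range is limited). The gripper opens to 85 mm and grips with 20 to 120 N. Pads are 22 mm wide; open, the fingers measure 114 mm over their backs; the gripper's body (76 mm by 85 mm) begins 54 mm behind the grasp point. The pads swing forward as they close: fully open they stand 13 mm farther back than shut.
Start: joints at [0.034, 0.689, -0.195, 1.565, 0.157, 0.902, -0.215], TCP at [0.625, 0, 0.219] pointing down, gripper open.
Joint ranges: [-3.01, 3.01], [-0.46, 2.08], [-1.47, 1.51], [0.13, 2.56], [-1, 4.14], [0.04, 2.09], [-2.66, 2.66]. Speed limits (rad/s): [2.57, 2.57, 3.14, 3.14, 3.14, 3.14, 3.14].

## Interface

Orientations are given as a 3x3 rotation matrix whose columns are the frame's x, y, z axes.
In Python, from bench import ctrl gives the robot as it stands.
- The arm moves only by the tool shift_gripper, called after "Emit:" by a JSON object that holds its "api" and its "payload", one argument or row to a line. Schema: {"type":"object","properties":{"motion":{"type":"array","items":{"type":"array","items":{"type":"array","items":{"type":"number"},"minItems":5,"maxItems":5},"minItems":1,"maxItems":12},"minItems":1,"maxItems":1},"only":{"type":"string"},"quiet":{"type":"boolean"},"lines":{"type":"string"}},"required":["motion"],"additionalProperties":false}. motion is a list that holds a single list of rows (three levels of brackets), with 1 to 12 rows, each of 5 numbers: dx, dy, dz in m, then a turn about the tool's z in rad, then the finger opening in m; each row is the pose to reach, as a shift and turn from the pose commanded when the call began, along the tool's axes at that moment; what a row does not reach only later rows make up. A row lasts 1/10 s, in which the tool goes at most 0.05 m and 0.15 rad, less where a joint would pass 70% of its speed; a pose out of reach is approached as far as the arm can. The fingers move at their own pace and stop on an object; the grip force is fixed at half the most. Time passes only in rows, so rows that do not move let the fingers close. The tool returns the time, the measured TCP pose, the force, the opening and the grip force at its end. only (a regular expression) keeps the lines of the reply that match it, lines (a string "A,B") keeps lines A to B, and quiet returns only ok. Input that does not fit is refused with a message, and nothing moves.
- ctrl.observe(): the state, without advancing time (a new reading comes with each control period).
- ctrl.get_image(name): name is "scene" or "side" or "wrist"; returns a dict with "color" (400x640x3 uint8, red, green, blue), "K" (3x3 intrinsics, pixels), "R" (3x3) and "t" (3): a world point X has camera coordinates R X + t. Camera axes: x right, y down, z forward; pixel columns grow to the right and rows downward; lengths in m; the calibration is good to about 2 mm. A picture is of the moment at which its call begins. There is no depth.
- ctrl.sign_off(): hands the job in; it is judged then, once.
The state is a dict: "time": time; "joint_positions": joint angles; "qd": joint speeds; "joint_efforts": joint torques, N m; "position": TCP position; "orientation": TCP orientation; "ft_force": force on the tool from outside, world axes, zero at the start; "ft_torque": the same for the moment, N m; "opening": finger opening in m; "finger_force": force on a finger pad.
Only numpy, scipy, OpenCV 4.12 (cv2) and the standard library are available. Lean on these libraries where they do the work, as an engineer would, in place of code of your own. Each camera call takes 0.05 s, during which the arm holds its last target. There are 200 camera calls.

## Working session

There is one attempt and no reset: what is moved stays moved. The work goes in short steps, Python scripts to look and compute and a tool call to move; the robot and the scene stay as the last step left them, time stands still between calls to the robot, and variables do not carry over. Pictures are saved under pics/ and viewed, at most 10 in all, crops included, and the job is handed in when it is done.

```bash
ls; mkdir -p pics
```

Create h.py:
```python
import numpy as np, cv2
from bench import ctrl
def img(n,save=None):
    d=ctrl.get_image(n)
    if save: cv2.imwrite('pics/'+save,cv2.cvtColor(d['color'],cv2.COLOR_RGB2BGR))
    return d
def ray(d,u,v):
    R=np.array(d['R']);t=np.array(d['t']);K=np.array(d['K'])
    return -R.T@t, R.T@np.linalg.solve(K,[u,v,1.])
def plane(d,u,v,z):
    c,r=ray(d,u,v); return c+r*(z-c[2])/r[2]
def proj(d,X):
    p=np.array(d['K'])@(np.array(d['R'])@np.array(X)+np.array(d['t'])); return p[:2]/p[2]
def tri(*obs):
    A=np.zeros((3,3));b=np.zeros(3)
    for d,u,v in obs:
        c,r=ray(d,u,v); r=r/np.linalg.norm(r);P=np.eye(3)-np.outer(r,r);A+=P;b+=P@c
    return np.linalg.solve(A,b)
```

Run:
```python
from h import *
for n in['scene','side']:
    d=img(n,n+'0.png'); print(n,-np.array(d['R']).T@d['t'],np.array(d['R'])[2])
o=ctrl.observe();print(o['time'],o['position'],o['orientation'],o['opening'])
```

```text
bench.py
pics
scene [1.45940793 0.13922107 0.90218993] [-0.74135417 -0.11490845 -0.66120348]
side [0.11729794 0.59031529 0.85592991] [ 0.41661132 -0.5592142  -0.71673879]
0.1 [ 6.24396779e-01 -4.71460647e-05  2.18061140e-01] [[-6.13480067e-05  9.99998608e-01 -1.66756322e-03]
 [ 9.99999990e-01  6.11402040e-05 -1.24665253e-04]
 [-1.24563124e-04 -1.66757085e-03 -9.99998602e-01]] 0.08538110033671517
```

View pics/scene0.png

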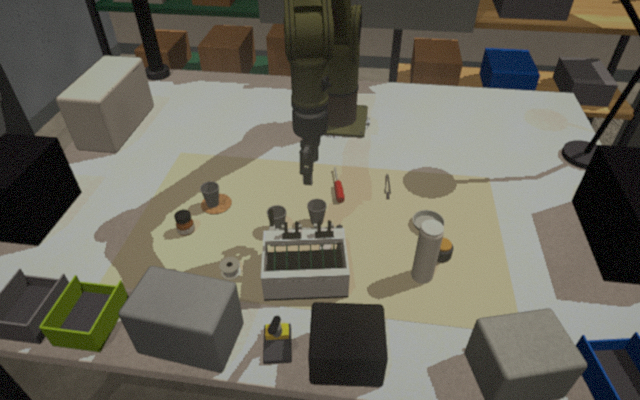

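View pics/side0.png

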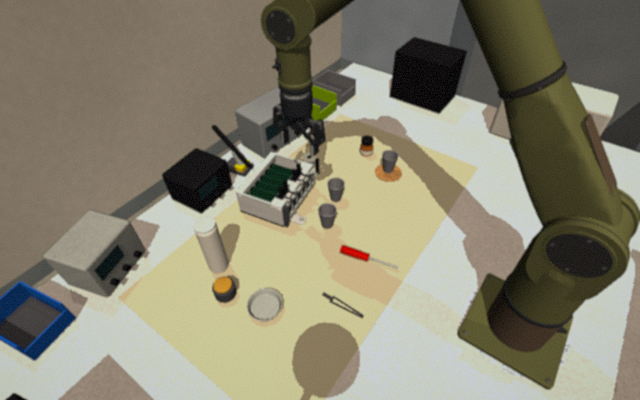

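The scene view shows the rack at (305,260), front cups at (277,217) and (317,210), and the mat with its cup at (212,197). The side view shows the front cups at (336,189) and (327,216), and the mat cup at (389,161). I'll enlarge both.

Run:
```python
from h import *
a=cv2.imread('pics/scene0.png')[170:300,180:360]; b=cv2.imread('pics/side0.png')[120:250,230:410]
f=lambda x:cv2.resize(x,None,fx=4.4,fy=4.4,interpolation=cv2.INTER_CUBIC)
cv2.imwrite('pics/c1.png',f(a));cv2.imwrite('pics/c2.png',f(b))
```

```text
(no output)
```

View pics/c1.png

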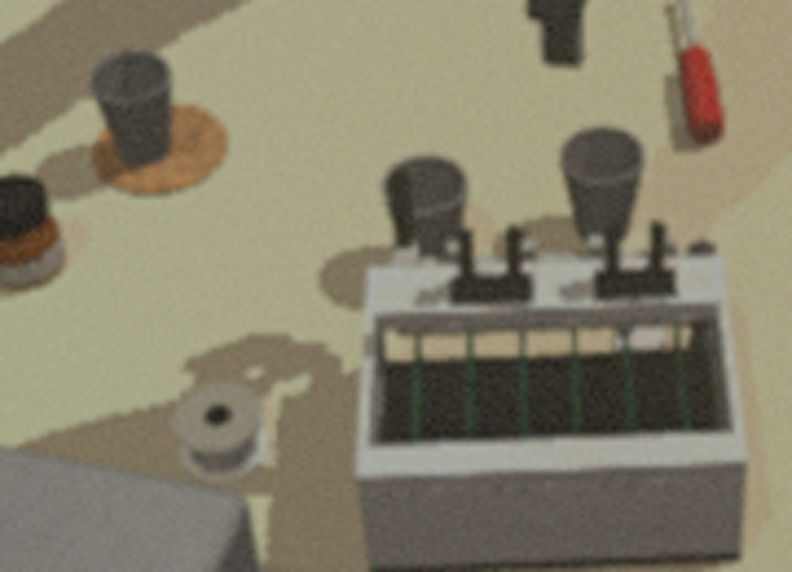

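View pics/c2.png

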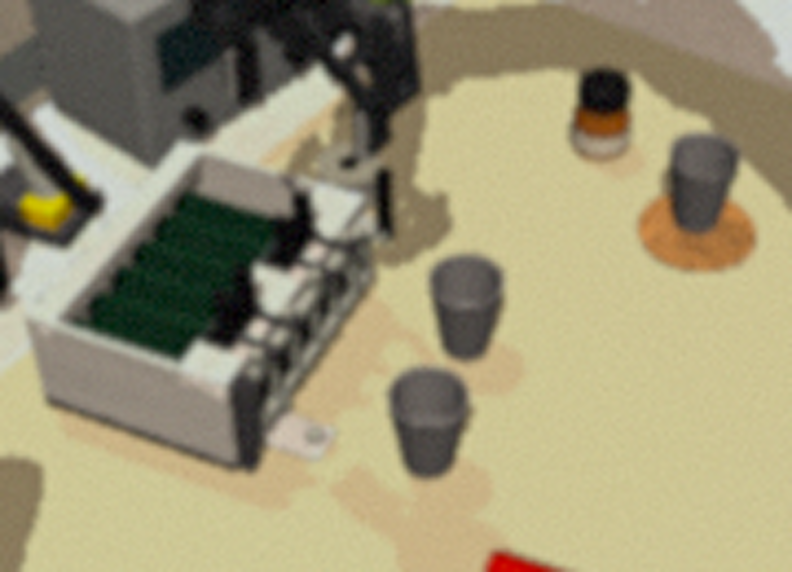

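Run:
```python
from h import *
S,D=img('scene'),img('side')
a=lambda x,y:(S,(x+.5)/4.4-.5+180,(y+.5)/4.4-.5+170)
b=lambda x,y:(D,(x+.5)/4.4-.5+230,(y+.5)/4.4-.5+120)
np.set_printoptions(precision=4,suppress=True)
for n,p,q,z in [('mat',(132,78),(704,158),.069),('right',(426,187),(467,285),.065),('left',(602,157),(430,398),.065)]:
    print(n,tri(a(*p),b(*q)),plane(*a(*p),z),plane(*b(*q),z))
for p in [(722,258),(368,268),(358,472),(745,462)]: print('racktop scene',plane(*a(*p),.085))
for p in [(30,315),(190,145)]: print('racktop back side',plane(*b(*p),.085))
for p in [(465,232),(515,230),(608,225),(658,225)]: print('tab',plane(*a(*p),.125))
print('handletop side',plane(*b(383,172),.13),'scene',plane(*a(404,168),.13))
print('cork',plane(*a(160,149),.004),plane(*b(698,233),.004))
```

```text
mat [ 0.5104 -0.3096  0.0651] [ 0.5148 -0.3075  0.069 ] [ 0.5085 -0.3054  0.069 ]
right [ 0.5796 -0.103   0.0595] [ 0.5857 -0.101   0.065 ] [ 0.5764 -0.0986  0.065 ]
left [ 0.5392 -0.0013  0.0606] [0.5448 0.0003 0.065 ] [0.5368 0.0008 0.065 ]
racktop scene [0.6419 0.083  0.085 ]
racktop scene [ 0.6766 -0.1139  0.085 ]
racktop scene [ 0.8203 -0.0856  0.085 ]
racktop scene [0.787  0.1093 0.085 ]
racktop back side [0.7824 0.1067 0.085 ]
racktop back side [ 0.8123 -0.0868  0.085 ]
tab [ 0.6808 -0.0552  0.125 ]
tab [ 0.6756 -0.0284  0.125 ]
tab [0.6649 0.0214 0.125 ]
tab [0.6612 0.0486 0.125 ]
handletop side [ 0.6466 -0.1     0.13  ] scene [ 0.6398 -0.0979  0.13  ]
cork [ 0.5094 -0.3008  0.004 ] [ 0.5015 -0.2988  0.004 ]
```

Emit:
{"api": "shift_gripper", "payload": {
  "motion": [
    [[0, -0.02, 0, 0.14, 0.085], [0, -0.04, 0, 0.28, 0.085], [0, -0.06, 0, 0.42, 0.085], [0, -0.085, 0, 0.56, 0.085], [0, -0.085, 0, 0.70, 0.085], [0, -0.085, 0, 0.84, 0.085], [0, -0.085, 0, 0.98, 0.085], [0, -0.085, 0, 1.12, 0.085], [0, -0.085, 0, 1.26, 0.085], [0, -0.085, 0, 1.396, 0.085], [0, -0.085, 0, 1.396, 0.085], [0, -0.085, 0, 1.396, 0.085]]
  ]
}}

```text
time: 1.4
position: [0.5399, 0.0002, 0.2187]
orientation: [[0.984, 0.177, -0.0], [0.177, -0.984, -0.0], [-0.0, 0.0, -1.0]]
ft_force: [0.8, -0.1, -0.0]
opening: 0.085
finger_force: 0.0
```

Run:
```python
from h import *
d=img('wrist','w1.png');o=ctrl.observe();print(o['position'],o['orientation']);print(-np.array(d['R']).T@d['t'],np.array(d['R'])[2])
for p in [(.54,0,.065),(.58,-.101,.065),(.511,-.308,.069),(.6636,.0367,.125)]: print(proj(d,p))
```

```text
[5.39952217e-01 1.58049657e-04 2.18755122e-01] [[ 9.84222379e-01  1.76935865e-01 -8.93858025e-05]
 [ 1.76935872e-01 -9.84222379e-01  7.26527610e-05]
 [-7.51206281e-05 -8.73220281e-05 -9.99999993e-01]]
[0.60662855 0.0111762  0.3745532 ] [-0.25913424 -0.04723379 -0.96468566]
[316.97792256 181.50492121]
[436.07534533 157.99165375]
[626.65881062 266.83413236]
[294.59287927   7.40251762]
```

View pics/w1.png

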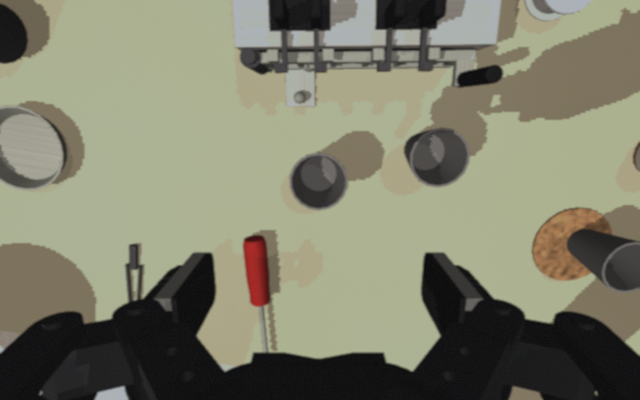

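The wrist view shows the left cup rim at (319,181), the right cup rim at (438,157) and the mat cup at about (628,267). All three match my predictions to within 1–2 mm, so I'll grasp the left cup.

Run:
```python
from h import *
d=img('wrist');print(plane(d,319,181,.065),plane(d,438,157,.065),plane(d,628,267,.069))
```

```text
[ 0.5408162  -0.00174862  0.065     ] [ 0.58114989 -0.10250289  0.065     ] [ 0.51095505 -0.30931972  0.069     ]
```

Emit:
{"api": "shift_gripper", "payload": {
  "motion": [
    [[0, 0, 0.05, 0, 0.085], [0, 0, 0.09, 0, 0.085], [0, 0, 0.13, 0, 0.085], [0, 0, 0.163, 0, 0.085], [0, 0, 0.163, 0, 0.085], [0, 0, 0.163, 0, 0.04], [0, 0, 0.163, 0, 0.04], [0, 0, 0.163, 0, 0.04], [0, 0, 0.163, 0, 0.04], [0, 0, 0.163, 0, 0.04], [0, 0, 0.163, 0, 0.04]]
  ]
}}

```text
time: 2.6
position: [0.5403, 0.0001, 0.0563]
orientation: [[0.985, 0.174, 0.001], [0.174, -0.985, 0.0], [0.001, 0.0, -1.0]]
ft_force: [-0.4, 0.4, -1.2]
opening: 0.0396
finger_force: 0.0
```

Run:
```python
from h import *
img('wrist','w2.png')
```

```text
(no output)
```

View pics/w2.png

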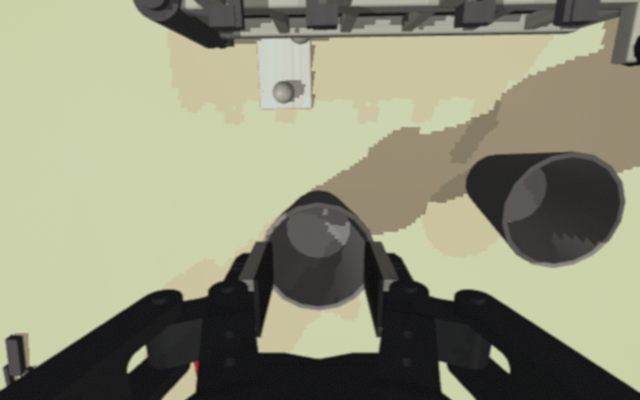

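The fingers straddle the cup, whose rim is centred at about (320,255). Before going on I'll check where the cup sits relative to the pads.

Run:
```python
from h import *
d=img('wrist');o=ctrl.observe();print(plane(d,321,255,.065),plane(d,272,255,.065),plane(d,370,255,.065),plane(d,321,307,.065),o['opening'],o['finger_force'])
p=np.array(o['position']);R=np.array(o['orientation'])
for w in(-.0198,.0198):
  for s in(-.011,.011):
    for z in (0,.011): print(w,s,z,proj(d,p+R@[s,w,z]))
```

```text
[ 0.54167788 -0.00212101  0.065     ] [0.53778115 0.01998431 0.065     ] [ 0.54557526 -0.02423001  0.065     ] [ 0.51513992 -0.00686656  0.065     ] 0.040094443437085035 0.0
-0.0198 -0.011 0 [275.66621659 270.19825793]
-0.0198 -0.011 0.011 [278.13112342 260.53632031]
-0.0198 0.011 0 [274.17412639 228.0474991 ]
-0.0198 0.011 0.011 [276.81005609 220.60979754]
0.0198 -0.011 0 [356.10336588 270.16601277]
0.0198 -0.011 0.011 [353.87212461 260.50687785]
0.0198 0.011 0 [357.42550442 228.01853847]
0.0198 0.011 0.011 [355.04118684 220.58331489]
```

Emit:
{"api": "shift_gripper", "payload": {
  "motion": [
    [[0, 0, 0, 0, 0.02], [0, 0, 0, 0, 0.02], [0, 0, 0, 0, 0.02], [0, 0, 0, 0, 0.02]]
  ]
}}

```text
time: 3.1
position: [0.54, 0.0, 0.0558]
orientation: [[0.985, 0.174, -0.0], [0.174, -0.985, 0.0], [-0.0, -0.0, -1.0]]
ft_force: [0.2, -0.1, 0.5]
opening: 0.02
finger_force: 0.0
```

Run:
```python
from h import *
d=img('side');s=d['color'][150:260,250:400];cv2.imwrite('pics/s2.png',cv2.resize(s[...,::-1],None,fx=5,fy=5,interpolation=cv2.INTER_CUBIC))
```

```text
(no output)
```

View pics/s2.png

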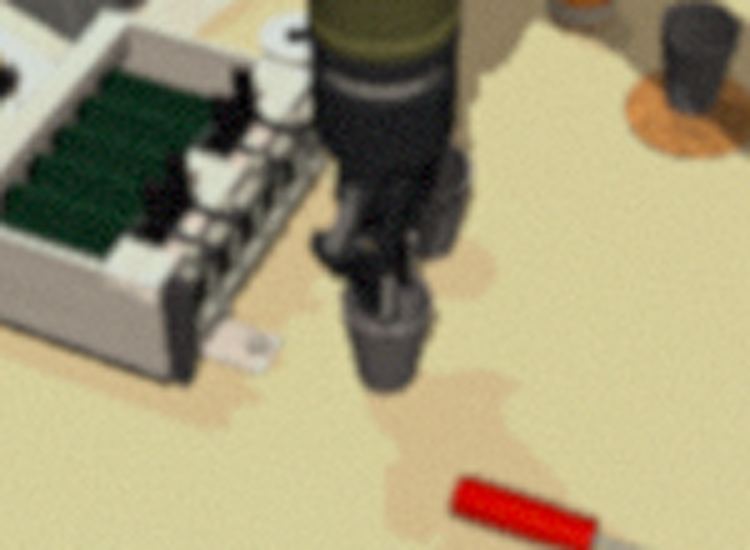

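The side view shows the fingers closed over, and partly inside, the cup, with tips at about (375,310). The open pads sit farther back than I assumed, so I need to go lower. I'll lift out, reopen and check the pad height in the wrist view.

Emit:
{"api": "shift_gripper", "payload": {
  "motion": [
    [[0, 0, -0.03, 0, 0.02], [0, 0, -0.06, 0, 0.02], [0, 0, -0.06, 0, 0.06], [0, 0, -0.06, 0, 0.06], [0, 0, -0.06, 0, 0.06], [0, 0, -0.06, 0, 0.06]]
  ]
}}

```text
time: 3.75
position: [0.5392, 0.0001, 0.1148]
orientation: [[0.985, 0.174, -0.002], [0.174, -0.985, 0.0], [-0.002, -0.0, -1.0]]
ft_force: [-0.1, -0.7, -0.7]
opening: 0.0601
finger_force: 0.0
```

Run:
```python
from h import *
d=img('wrist','w3.png');o=ctrl.observe();p=o['position'];R=np.array(o['orientation']);print(d['K'],p,o['opening'])
for z in(-.03,-.015,0,.011):
  print(z,[proj(d,p+R@[s,w,z]).round() for s in(-.011,.011) for w in (-.03,.03)])
```

```text
[[347.67887905   0.         318.06561156]
 [  0.         347.67887905 199.49041108]
 [  0.           0.           1.        ]] [5.39319443e-01 4.61274394e-05 1.14884895e-01] 0.059991171515314703
-0.03 [array([242., 304.]), array([389., 304.]), array([239., 254.]), array([392., 254.])]
-0.015 [array([249., 285.]), array([382., 285.]), array([246., 240.]), array([385., 240.])]
0 [array([255., 270.]), array([377., 270.]), array([253., 228.]), array([379., 228.])]
0.011 [array([259., 260.]), array([374., 260.]), array([257., 220.]), array([375., 220.])]
```

View pics/w3.png

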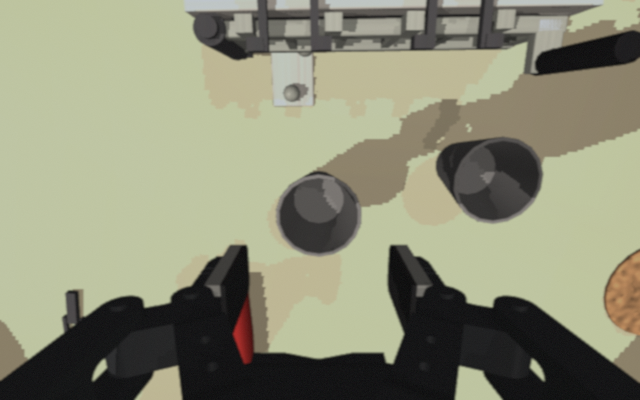

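The pad tips show at (247,246) and (389,246), roughly 20 mm behind the TCP at this opening. I'll descend to TCP z≈0.028, using small increments at the end, and then close.

Emit:
{"api": "shift_gripper", "payload": {
  "motion": [
    [[0.002, 0.002, 0, 0, 0.085], [0.002, 0.002, 0, 0, 0.085], [0.002, 0.002, 0, 0, 0.085], [0.002, 0.002, 0.04, 0, 0.085], [0.002, 0.002, 0.07, 0, 0.085], [0.002, 0.002, 0.087, 0, 0.085], [0.002, 0.002, 0.087, 0, 0.085], [0.002, 0.002, 0.087, 0, 0.04], [0.002, 0.002, 0.087, 0, 0.04], [0.002, 0.002, 0.087, 0, 0.04], [0.002, 0.002, 0.087, 0, 0.04], [0.002, 0.002, 0.087, 0, 0.04]]
  ]
}}

```text
time: 5.0
position: [0.5436, -0.0015, 0.0307]
orientation: [[0.985, 0.174, 0.003], [0.174, -0.985, 0.0], [0.003, 0.0, -1.0]]
ft_force: [-0.6, -0.6, 5.2]
opening: 0.0507
finger_force: 61.0
```

Emit:
{"api": "shift_gripper", "payload": {
  "motion": [
    [[0, 0, -0.03, 0, 0.04], [0, 0, -0.07, 0, 0.04], [-0.014, 0.04, -0.10, 0, 0.04], [-0.028, 0.08, -0.1, 0, 0.04], [-0.042, 0.12, -0.1, 0, 0.04], [-0.056, 0.16, -0.1, 0, 0.04], [-0.07, 0.20, -0.1, 0, 0.04], [-0.076, 0.24, -0.1, 0, 0.04], [-0.0837, 0.28, -0.1, 0, 0.04], [-0.0837, 0.2975, -0.1, 0, 0.04], [-0.0837, 0.2975, -0.1, 0, 0.04], [-0.0837, 0.2975, -0.1, 0, 0.04]]
  ]
}}

```text
time: 6.2
position: [0.5116, -0.3085, 0.1293]
orientation: [[0.985, 0.174, 0.001], [0.174, -0.985, 0.001], [0.001, -0.001, -1.0]]
ft_force: [0.3, 0.9, -1.1]
opening: 0.0501
finger_force: 62.7
```

Run:
```python
from h import *
f=lambda s:cv2.resize(s[...,::-1],None,fx=5,fy=5,interpolation=cv2.INTER_CUBIC)
s=img('side')['color'][90:200,340:420];a=img('scene')['color'][150:260,180:260]
w=img('wrist','w4.png')['color']
cv2.imwrite('pics/m4.png',np.hstack([f(s),f(a)]))
print(ctrl.observe()['position'])
```

```text
[ 0.51201394 -0.30694596  0.12900264]
```

View pics/m4.png

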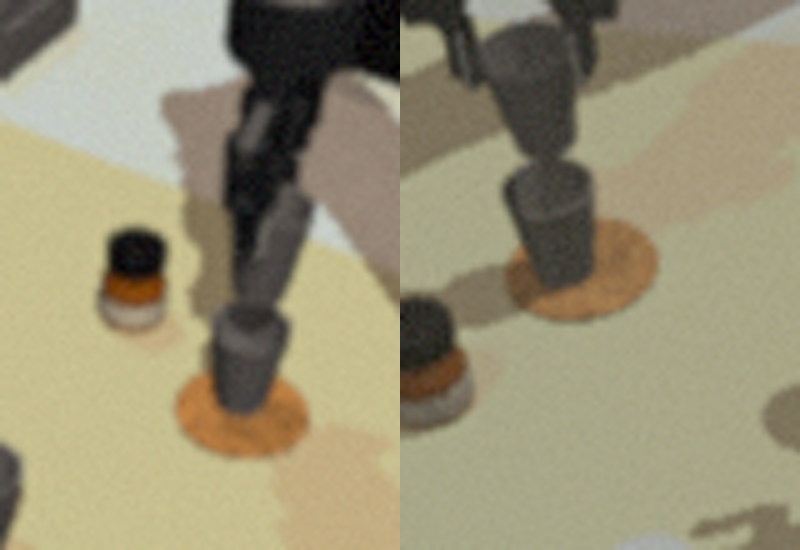

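The held cup hangs above the mat cup, tilted: its foot is at about (257,292) in the side panel and (550,143) in the scene panel, and the tips are about 20 mm below the rim. I'll triangulate the foot and rim against the mat cup.

Run:
```python
from h import *
S,D=img('scene'),img('side')
a=lambda x,y:(S,(x-400)/5+180,y/5+150)
b=lambda x,y:(D,x/5+340,y/5+90)
print('foot',tri(a(550,143),b(257,292)));print('rim',tri(a(527,45),b(285,205)))
print('matrim',tri(a(548,188),b(250,325)),plane(*a(548,188),.069),plane(*b(250,325),.069))
print('matfoot',tri(a(570,272),b(243,398)))
W=img('wrist');o=ctrl.observe()
print(proj(W,[.511,-.309,.069]),o['position'],o['ft_force'])
```

```text
foot [ 0.50716785 -0.30562782  0.09643486]
rim [ 0.50080203 -0.31115749  0.16066743]
matrim [ 0.51043538 -0.31053594  0.06537609] [ 0.51593976 -0.30713888  0.069     ] [ 0.50873284 -0.30841124  0.069     ]
matfoot [ 0.50865378 -0.30991277  0.00190378]
[318.42707941 214.21052566] [ 0.51193218 -0.30785054  0.1288883 ] [-0.839654    0.16680612 -0.96299802]
```

Emit:
{"api": "shift_gripper", "payload": {
  "motion": [
    [[0.002, 0.003, 0, 0, 0.04], [0.002, 0.003, 0.015, 0, 0.04], [0.002, 0.003, 0.03, 0, 0.04], [0.002, 0.003, 0.04, 0, 0.04], [0.002, 0.003, 0.05, 0, 0.04], [0.002, 0.003, 0.056, 0, 0.04], [0.002, 0.003, 0.06, 0, 0.04], [0.002, 0.003, 0.06, 0, 0.04]]
  ]
}}

```text
time: 7.3
position: [0.514, -0.3116, 0.0685]
orientation: [[0.985, 0.174, -0.0], [0.174, -0.985, 0.0], [-0.0, -0.0, -1.0]]
ft_force: [-0.3, -0.2, -1.3]
opening: 0.0504
finger_force: 62.7
```

Emit:
{"api": "shift_gripper", "payload": {
  "motion": [
    [[0, 0, 0.002, 0, 0.04], [0, 0, 0.004, 0, 0.04], [0, 0, 0.006, 0, 0.04], [0, 0, 0.006, 0, 0.04]]
  ]
}}

```text
time: 7.7
position: [0.5141, -0.3116, 0.0627]
orientation: [[0.985, 0.174, -0.0], [0.174, -0.985, 0.0], [-0.0, -0.0, -1.0]]
ft_force: [-0.6, 0.2, 0.1]
opening: 0.0502
finger_force: 62.7
```

Emit:
{"api": "shift_gripper", "payload": {
  "motion": [
    [[0, 0, 0, 0, 0.056], [0, 0, 0, 0, 0.062], [0, 0, 0, 0, 0.075], [0, 0, 0, 0, 0.085], [0, 0, 0, 0, 0.085], [0, 0, -0.03, 0, 0.085], [0, 0, -0.06, 0, 0.085], [0, 0, -0.1, 0, 0.085], [0, 0, -0.1, 0, 0.085]]
  ]
}}

```text
time: 8.6
position: [0.5173, -0.314, 0.168]
orientation: [[0.985, 0.173, 0.009], [0.174, -0.985, -0.005], [0.008, 0.007, -1.0]]
ft_force: [0.4, -1.3, 1.3]
opening: 0.0848
finger_force: 0.0
```

Run:
```python
from h import *
f=lambda s:cv2.resize(s[...,::-1],None,fx=5,fy=5,interpolation=cv2.INTER_CUBIC)
s=img('side')['color'][90:200,340:420];a=img('scene')['color'][150:260,180:260]
cv2.imwrite('pics/m5.png',np.hstack([f(s),f(a)]))
# darkness-based silhouettes
S,D,W=img('scene'),img('side'),img('wrist','w5.png')
for n,d in(('S',S),('D',D),('W',W)):
  print(n,'pred rim home',[proj(d,[.511,-.309,z]).round(1) for z in(.069,.093)])
g=cv2.cvtColor(W['color'],cv2.COLOR_RGB2GRAY)
c,_=cv2.findContours((g<105).astype(np.uint8),cv2.RETR_EXTERNAL,cv2.CHAIN_APPROX_NONE)
for k in c:
  if cv2.contourArea(k)>800: print(cv2.boundingRect(k),cv2.contourArea(k),cv2.minEnclosingCircle(k))
```

```text
S pred rim home [array([209.5, 186.4]), array([208.1, 179.8])]
D pred rim home [array([389.5, 154.6]), array([390.3, 148.8])]
W pred rim home [array([313.2, 201.5]), array([312.7, 211.1])]
(0, 253, 640, 147) 48258.0 ((319.5, 376.0), 320.3268737792969)
(280, 148, 76, 99) 4567.0 ((319.0, 196.0), 50.59654235839844)
(362, 25, 72, 70) 3727.0 ((396.55902099609375, 58.55279541015625), 38.242820739746094)
(51, 19, 61, 71) 1975.0 ((74.92635345458984, 53.34496307373047), 41.85755920410156)
(0, 11, 69, 79) 4265.5 ((30.252065658569336, 50.25206756591797), 42.782981872558594)
```

View pics/m5.png

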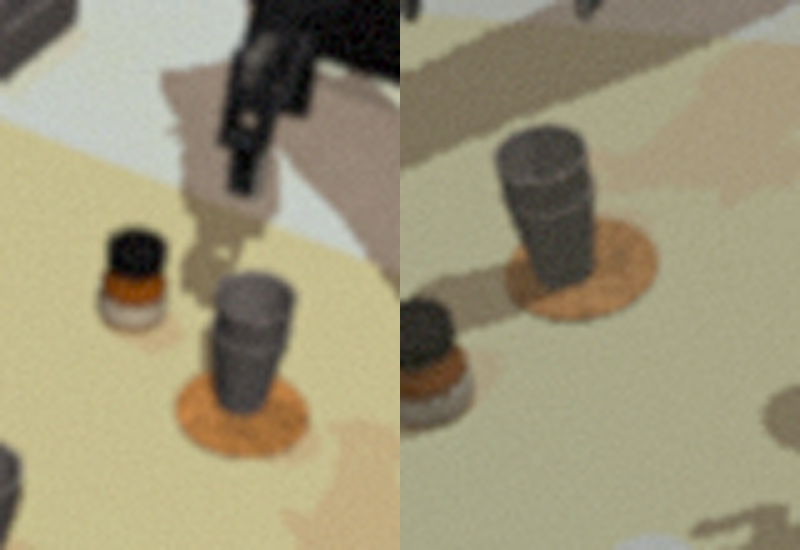

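The cup is nested upright: the stack rim is at (255,300) in the side panel and (541,155) in the scene panel. Next, the right cup.

Emit:
{"api": "shift_gripper", "payload": {
  "motion": [
    [[0.02, -0.039, 0, 0, 0.085], [0.041, -0.078, 0, 0, 0.085], [0.062, -0.117, 0, 0, 0.085], [0.082, -0.156, 0, 0, 0.085], [0.1026, -0.1946, 0, 0, 0.085], [0.1026, -0.1946, 0, 0, 0.085], [0.1026, -0.1946, 0, 0, 0.085], [0.1026, -0.1946, 0, 0, 0.085]]
  ]
}}

```text
time: 9.65
position: [0.5804, -0.1038, 0.162]
orientation: [[0.985, 0.172, -0.002], [0.172, -0.985, -0.001], [-0.002, 0.001, -1.0]]
ft_force: [-0.7, 0.1, 0.3]
opening: 0.085
finger_force: 0.0
```

Add to h.py:
```python
def blobs(d,th=105,amin=800):
    g=cv2.cvtColor(d['color'],cv2.COLOR_RGB2GRAY)
    c,_=cv2.findContours((g<th).astype(np.uint8),cv2.RETR_EXTERNAL,cv2.CHAIN_APPROX_NONE)
    return [cv2.boundingRect(k) for k in c if cv2.contourArea(k)>amin]
```

Run:
```python
from h import *
d=img('wrist','w6.png');print(blobs(d,75),blobs(d));o=ctrl.observe();print(o['position'])
print([proj(d,[.581,-.102,.065]+np.array(x)) for x in ([0,0,0],[.0047,-.0266,0],[-.0047,.0266,0],[-.0266,-.0047,0])])
g=cv2.cvtColor(d['color'],cv2.COLOR_RGB2GRAY);print(g[190:275:3,318]);print(g[215,250:390:4])
```

```text
[(0, 253, 640, 147), (285, 166, 63, 62), (580, 163, 60, 62), (41, 7, 312, 94), (37, 0, 310, 6)] [(0, 253, 640, 147), (284, 165, 66, 64), (564, 158, 76, 67), (40, 7, 319, 94), (36, 0, 316, 7)]
[ 0.58040774 -0.10421453  0.16225805]
[array([314.3104263 , 196.21041402]), array([350.22827148, 196.13068469]), array([278.38739342, 196.29015486]), array([314.47914463, 230.00817151])]
[ 79  79  78  78  79  74  49  46  48  47  49  47  48 116 178 178 180 174
 171 173 173 173 173 173 173 173 173 173 174]
[180 179 178 179 180 180 179 171 172 163  98  43  48  47  47  48  48  49
  47  48  55  59  61  86 144 178 178 178 179 179 179 179 179 179 179]
```

Emit:
{"api": "shift_gripper", "payload": {
  "motion": [
    [[0.001, 0, 0.04, 0, 0.085], [0.001, 0, 0.08, 0, 0.085], [0.001, 0, 0.115, 0, 0.085], [0.001, 0, 0.133, 0, 0.085], [0.001, 0, 0.133, 0, 0.085], [0.001, 0, 0.133, 0, 0.085], [0.001, 0, 0.133, 0, 0.04], [0.001, 0, 0.133, 0, 0.04], [0.001, 0, 0.133, 0, 0.04], [0.001, 0, 0.133, 0, 0.04], [0.001, 0, 0.133, 0, 0.04]]
  ]
}}

```text
time: 10.8
position: [0.5835, -0.1023, 0.032]
orientation: [[0.985, 0.174, 0.003], [0.174, -0.985, -0.0], [0.003, 0.001, -1.0]]
ft_force: [-1.5, -0.5, 9.6]
opening: 0.0507
finger_force: 60.4
```

Run:
```python
from h import *
d=img('wrist','w7.png');
# nested stack location from hover image w5 was taken at TCP (.5173,-.314,.168)
S,D=img('scene'),img('side')
for n,d,b in (('S',S,(150,180)),('D',D,(90,340))):
    sub=d['color'][b[0]:b[0]+110,b[1]:b[1]+80]
    print(n,[(x+b[1],y+b[0],w,h) for x,y,w,h in blobs({'color':sub},90,100)])
    print([proj(d,[.511,-.309,z]).round(1) for z in (.004,.093)])
```

```text
S [(180, 209, 13, 22), (199, 175, 20, 36), (248, 150, 12, 58)]
[array([213.1, 203.6]), array([208.1, 179.8])]
D [(382, 144, 17, 29), (361, 135, 13, 15), (390, 90, 30, 17), (340, 90, 22, 108)]
[array([387.2, 169.8]), array([390.3, 148.8])]
```

Emit:
{"api": "shift_gripper", "payload": {
  "motion": [
    [[0, 0, -0.03, 0, 0.04], [0, 0, -0.07, 0, 0.04], [0, 0, -0.11, 0, 0.04], [-0.01, 0.02, -0.13, 0, 0.04], [-0.027, 0.05, -0.13, 0, 0.04], [-0.048, 0.09, -0.13, 0, 0.04], [-0.07, 0.13, -0.13, 0, 0.04], [-0.09, 0.168, -0.13, 0, 0.04], [-0.1, 0.187, -0.13, 0, 0.04], [-0.1036, 0.1946, -0.13, 0, 0.04], [-0.1036, 0.1946, -0.13, 0, 0.04], [-0.1036, 0.1946, -0.13, 0, 0.04]]
  ]
}}

```text
time: 12.15
position: [0.5153, -0.3094, 0.1599]
orientation: [[0.984, 0.176, 0.001], [0.176, -0.984, 0.002], [0.001, -0.002, -1.0]]
ft_force: [0.3, 0.8, -0.8]
opening: 0.0506
finger_force: 62.4
```

Run:
```python
from h import *
S,D=img('scene','S8.png'),img('side','D8.png');o=ctrl.observe();print(o['position'],o['opening'])
# column/row extents of dark silhouette, row by row
for n,d,r,c in(('S',S,range(145,184,2),(190,235)),('D',D,range(118,156,2),(370,410))):
    g=cv2.cvtColor(d['color'],cv2.COLOR_RGB2GRAY)
    for v in r:
        print(n,v,' '.join('%3d'%x for x in g[v,c[0]:c[1]]))
```

```text
[ 0.51536576 -0.30910705  0.15978877] 0.050660585013420086
S 145  69 127 170 168 171 172 170 168 166 162 156 157 151 152 151 154 160 161 147  93  48  51  42  49  48  82 127 137 130 135 143 160 157 151 137 130 123 125 121 119 119 123 125 123 118
S 147  50 108 159 167 163 150 132 110  95  84  76  68  65  58  64  60  68  78  81  86  74  63  55  41  49  92 140 158 152 134 129 123 121 122 119 124 125 124 126 125 123 121 125 124 125
S 149  45  59 105 119  96  80  75  68  69  65  66  65  64  57  60  65  56  66  59  58  73  71  65  47  45  57  93 120 123 124 122 125 125 129 123 125 124 123 129 122 123 122 123 125 123
S 151  47  51  68  79  72  74  71  72  72  66  66  62  61  67  62  68  59  65  63  61  62  77  70  50  42  52  84 116 123 121 124 123 125 120 122 124 120 127 126 123 123 124 121 123 128
S 153  55  52  58  70  77  78  73  70  74  69  66  62  61  63  56  66  66  63  68  64  57  74  76  60  
[... 5326 characters left out ...]
 185 189 186 187 184 187 187 185 190
D 148  78  79 100 144 182 190 178 158 143 137 123 115 107  96  80  88  78  74  67  62  60  63  72  77  77  74  70  72 106 153 181 187 187 186 184 187 181 185 189 185
D 150  95 104 123 153 179 186 189 187 187 179 150 123 101  82  82  87  91  90  98  91  90  88  88  82  82  76  62  59  94 148 180 187 186 186 188 187 183 187 185 184
D 152 141 137 136 157 177 188 187 190 190 188 185 168 126  73  67  79  91  93  98  93  88  88  84  77  73  74  70  75 120 169 186 186 188 184 187 185 189 187 184 186
D 154 133 133 150 165 177 177 184 186 187 188 184 164 120  63  41  53  64  72  75  77  85  84  91  87  74  72  68  85 136 178 187 187 184 189 186 187 186 188 186 185
```

Run:
```python
from h import *
S,D=img('scene'),img('side')
print('foot',tri((S,205.2,169.3),(D,391.3,138.5)))
print([proj(d,[.511,-.309,.129]).round(1) for d in(S,D)])
```

```text
foot [ 0.5132742  -0.31004618  0.13157637]
[array([206. , 169.6]), array([391.7, 139.6])]
```

Emit:
{"api": "shift_gripper", "payload": {
  "motion": [
    [[-0.001, 0, 0.015, 0, 0.04], [-0.001, 0, 0.03, 0, 0.04], [-0.001, 0, 0.045, 0, 0.04], [-0.001, 0, 0.055, 0, 0.04], [-0.001, 0, 0.062, 0, 0.04], [-0.001, 0, 0.067, 0, 0.04], [-0.001, 0, 0.071, 0, 0.04], [-0.001, 0, 0.073, 0, 0.04], [-0.001, 0, 0.073, 0, 0.04]]
  ]
}}

```text
time: 13.25
position: [0.5133, -0.3118, 0.0868]
orientation: [[0.985, 0.174, 0.0], [0.174, -0.985, 0.0], [0.0, -0.0, -1.0]]
ft_force: [-0.2, 0.2, -1.0]
opening: 0.0509
finger_force: 62.4
```

Emit:
{"api": "shift_gripper", "payload": {
  "motion": [
    [[0, 0, 0, 0, 0.056], [0, 0, 0, 0, 0.062], [0, 0, 0, 0, 0.075], [0, 0, 0, 0, 0.085], [0, 0, 0, 0, 0.085], [0, 0, -0.03, 0, 0.085], [0, 0, -0.07, 0, 0.085], [0, 0, -0.115, 0, 0.085], [0, 0, -0.115, 0, 0.085], [0, 0, -0.115, 0, 0.085]]
  ]
}}

```text
time: 14.25
position: [0.5137, -0.3122, 0.2029]
orientation: [[0.985, 0.174, 0.002], [0.174, -0.985, -0.001], [0.002, 0.001, -1.0]]
ft_force: [-0.1, 0.6, 0.1]
opening: 0.0849
finger_force: 0.0
```

Run:
```python
from h import *
S,D=img('scene'),img('side')
for n,d,b in (('S',S,(155,192)),('D',D,(125,372))):
    g=cv2.cvtColor(d['color'],cv2.COLOR_RGB2GRAY)[b[0]:b[0]+55,b[1]:b[1]+38]<100
    for v in range(0,55,3):
        i=np.flatnonzero(g[v]); 
        if len(i): print(n,v+b[0],i[0]+b[1],i[-1]+b[1],len(i))
    for z in (.117,.093,.069,.004): print(z,proj(d,[.511,-.309,z]).round(1))
```

```text
S 170 201 213 13
S 173 198 215 18
S 176 198 215 18
S 179 199 216 18
S 182 199 216 18
S 185 200 217 18
S 188 201 217 17
S 191 202 218 17
S 194 203 218 16
S 197 204 218 15
S 200 205 224 15
S 203 202 218 17
S 206 201 216 16
S 209 202 208 7
0.117 [206.7 173. ]
0.093 [208.1 179.8]
0.069 [209.5 186.4]
0.004 [213.1 203.6]
D 140 372 396 13
D 143 372 399 18
D 146 372 398 17
D 149 384 398 15
D 152 383 397 15
D 155 382 397 16
D 158 382 396 15
D 161 382 395 14
D 164 382 394 13
D 167 382 393 12
D 170 383 393 11
D 173 387 388 2
0.117 [391.2 142.7]
0.093 [390.3 148.8]
0.069 [389.5 154.6]
0.004 [387.2 169.8]
```

The three-cup stack fits the predicted silhouettes in both views. Now I'll move over the catches and locate them with the wrist camera.

Emit:
{"api": "shift_gripper", "payload": {
  "motion": [
    [[0.02, -0.0413, 0, 0, 0.06], [0.04, -0.0826, 0, 0, 0.06], [0.06, -0.1239, 0, 0, 0.06], [0.08, -0.1652, 0, 0, 0.06], [0.1, -0.2065, 0, 0, 0.06], [0.12, -0.2478, 0, 0, 0.06], [0.1388, -0.289, 0, 0, 0.06], [0.1388, -0.289, 0, 0, 0.06], [0.1388, -0.289, 0, 0, 0.06], [0.1388, -0.289, 0, 0, 0.06]]
  ]
}}

```text
time: 15.35
position: [0.5986, -0.0049, 0.2007]
orientation: [[0.985, 0.172, -0.003], [0.172, -0.985, -0.001], [-0.003, 0.001, -1.0]]
ft_force: [0.1, -0.4, -0.5]
opening: 0.0601
finger_force: 0.0
```

Run:
```python
from h import *
d=img('wrist','w9.png');o=ctrl.observe();print(o['position'])
near,far,hd=(.6636,.0367),(.6776,-.0421),(.6439,-.0989)
for n,q in(('near',near),('far',far),('handle',hd)): print(n,[proj(d,[*q,z]).round(1) for z in(.085,.125)])
g=cv2.cvtColor(d['color'],cv2.COLOR_RGB2GRAY)
for v in range(120,260,6):
    i=(g[v]<60).astype(int);e=np.flatnonzero(np.diff(np.r_[0,i,0]));print(v,[(int(a),int(b)) for a,b in e.reshape(-1,2) if b-a>4])
```

```text
[ 0.59871241 -0.00531991  0.20101362]
near [array([276.7,  99.1]), array([269.6,  98.4])]
far [array([383.4,  98.8]), array([394.8,  98. ])]
handle [array([444.7, 155.9]), array([465.7, 164.5])]
120 []
126 [(230, 244), (247, 254), (401, 409)]
132 [(234, 239), (400, 408)]
138 []
144 [(400, 412)]
150 [(441, 461)]
156 [(441, 478)]
162 [(452, 480)]
168 [(466, 476)]
174 []
180 []
186 []
192 []
198 []
204 []
210 []
216 []
222 []
228 []
234 []
240 []
246 [(240, 246), (391, 397)]
252 [(236, 247), (390, 401)]
258 [(216, 224), (232, 247), (390, 404), (412, 422)]
```

Run:
```python
from h import *
d=img('wrist');g=cv2.cvtColor(d['color'],cv2.COLOR_RGB2GRAY)
for v in range(60,128,4):
    i=(g[v]<75).astype(int);e=np.flatnonzero(np.diff(np.r_[0,i,0]));print(v,[(int(a),int(b),int(g[v,a:b].mean())) for a,b in e.reshape(-1,2) if b-a>3 and 200<a<450])
print(g[86,240:300]);print(g[98,240:300]);print(g[98,360:430])
```

```text
60 [(216, 450, 32)]
64 [(216, 458, 32)]
68 [(217, 466, 32)]
72 [(217, 285, 55)]
76 [(385, 417, 49)]
80 [(246, 308, 32), (356, 417, 31)]
84 [(247, 308, 30), (355, 420, 29)]
88 [(247, 308, 26), (356, 422, 26)]
92 [(247, 308, 26), (355, 422, 26)]
96 [(247, 308, 26), (355, 422, 26)]
100 [(248, 308, 25), (355, 421, 27)]
104 [(248, 308, 27), (355, 420, 28)]
108 [(252, 266, 58), (292, 297, 55)]
112 [(260, 264, 72), (366, 370, 71)]
116 [(401, 405, 71)]
120 [(400, 405, 51)]
124 [(313, 317, 69), (344, 351, 66), (378, 383, 72), (398, 405, 53), (408, 418, 66)]
[193 191 192 192 183 150  96  46  29  30  28  28  27  29  29  27  31  33
  32  32  33  31  34  31  35  32  32  32  30  29  26  26  26  26  23  26
  26  27  23  24  24  25  23  26  26  23  24  22  25  22  20  27  22  21
  22  24  22  26  25  28]
[192 192 191 192 188 168 127  74  38  33  34  34  34  35  36  31  25  22
  17  14  15  15  13  14  15  16  18  23  24  26  23  22  23  26  25  23
  24  24  24  24  24  25  24  25  27  28  34  32  34  35  31  33  33  31
  24  20  16  13  19  21]
[ 28  29  26  22  19  20  22  18  21  24  28  29  32  33  32  33  34  32
  32  29  29  24  24  25  23  24  27  25  25  25  22  24  23  24  28  29
  27  24  21  21  15  21  16  20  18  17  19  19  18  21  21  29  32  31
  31  33  30  31  30  30  50  88 125 146 153 153 157 172 185 190]
```

Emit:
{"api": "shift_gripper", "payload": {
  "motion": [
    [[0.03, -0.012, 0, 0, 0.06], [0.06, -0.025, 0, 0, 0.06], [0.072, -0.0294, 0, 0, 0.06], [0.072, -0.0294, 0, 0, 0.06], [0.072, -0.0294, 0.03, 0, 0.06], [0.072, -0.0294, 0.06, 0, 0.06], [0.072, -0.0294, 0.085, 0, 0.06], [0.072, -0.0294, 0.104, 0, 0.06], [0.072, -0.0294, 0.104, 0, 0.06], [0.072, -0.0294, 0.104, 0, 0.06]]
  ]
}}

```text
time: 16.45
position: [0.6649, 0.0366, 0.0983]
orientation: [[0.985, 0.172, -0.0], [0.172, -0.985, -0.001], [-0.001, 0.001, -1.0]]
ft_force: [0.9, -0.2, -0.2]
opening: 0.0598
finger_force: 0.0
```

Close slowly and watch where the fingers meet the tabs.

Emit:
{"api": "shift_gripper", "payload": {
  "motion": [
    [[0, 0, 0, 0, 0.036], [0, 0, 0, 0, 0.036], [0, 0, 0, 0, 0.03], [0, 0, 0, 0, 0.03], [0, 0, 0, 0, 0.03]]
  ]
}}

```text
time: 16.95
position: [0.6663, 0.0373, 0.0987]
orientation: [[0.985, 0.173, 0.002], [0.173, -0.985, -0.001], [0.002, 0.002, -1.0]]
ft_force: [1.6, -2.2, 3.5]
opening: 0.0304
finger_force: 1.8
```

Emit:
{"api": "shift_gripper", "payload": {
  "motion": [
    [[0, 0, 0, 0, 0.022], [0, 0, 0, 0, 0.022], [0, 0, 0, 0, 0.01], [0, 0, 0, 0, 0.01], [0, 0, 0, 0, 0.01], [0, 0, 0, 0, 0.01]]
  ]
}}

```text
time: 17.55
position: [0.6661, 0.0373, 0.0985]
orientation: [[0.985, 0.174, 0.002], [0.174, -0.985, -0.001], [0.002, 0.002, -1.0]]
ft_force: [1.6, -3.9, 5.5]
opening: 0.0109
finger_force: 46.8
```

Emit:
{"api": "shift_gripper", "payload": {
  "motion": [
    [[0, 0, 0, 0, 0.0], [0, 0, 0, 0, 0.0], [0, 0, 0, 0, 0.0]]
  ]
}}

```text
time: 17.85
position: [0.6661, 0.0372, 0.0986]
orientation: [[0.985, 0.174, 0.002], [0.174, -0.985, -0.001], [0.002, 0.002, -1.0]]
ft_force: [1.8, -5.0, 7.5]
opening: 0.0087
finger_force: 60.8
```

Emit:
{"api": "shift_gripper", "payload": {
  "motion": [
    [[0, 0, 0, 0, 0.03], [0, 0, 0, 0, 0.06], [0, 0, 0, 0, 0.06], [0, 0, -0.03, 0, 0.06], [0, 0, -0.07, 0, 0.06], [0, 0, -0.1, 0, 0.06], [-0.03, 0.012, -0.104, 0, 0.06], [-0.072, 0.0294, -0.104, 0, 0.06], [-0.072, 0.0294, -0.104, 0, 0.06], [-0.072, 0.0294, -0.104, 0, 0.06]]
  ]
}}

```text
time: 18.85
position: [0.5981, -0.003, 0.2016]
orientation: [[0.985, 0.173, -0.002], [0.173, -0.985, 0.001], [-0.002, -0.001, -1.0]]
ft_force: [0.8, 0.9, 0.3]
opening: 0.0601
finger_force: 0.0
```

Run:
```python
from h import *
d=img('wrist','w10.png');g=cv2.cvtColor(d['color'],cv2.COLOR_RGB2GRAY);o=ctrl.observe();print(o['position'])
for q in((.6636,.0367),(.6776,-.0421)): print([proj(d,[*q,z]).round(1) for z in(.085,.125)])
for v in(84,90,96,102): print(v,g[v,240:312],g[v,352:428])
```

```text
[ 0.59971628 -0.00196231  0.20174006]
[array([279.9,  99.1]), array([273.3,  98.2])]
[array([386.3,  98.8]), array([398.,  98.])]
84 [191 190 190 191 190 191 191 186 167 126  75  39  32  34  31  32  32  34
  34  33  33  33  31  33  31  27  31  30  29  30  31  31  32  31  34  32
  34  32  32  29  25  25  25  24  26  25  25  26  21  26  24  26  27  28
  24  25  24  26  27  23  28  23  28  28  26  25  25  25  25  28  47  81] [190 190 191 189 177 145  94  49  33  35  34  35  33  31  32  32  34  32
  32  29  30  28  26  28  29  28  24  26  23  24  24  23  25  25  25  28
  26  24  26  21  28  23  24  25  26  26  27  26  25  26  23  24  24  26
  22  26  19  20  17  18  17  22  19  24  27  24  27  28  32  37  42 
[... 1140 characters left out ...]
17
  16  17  19  23  17  21  19  17  26  28  34  34  33  34  31  29  31  30
  51  85 116 134]
102 [190 190 189 189 190 189 190 189 188 172 136  84  42  30  33  31  33  34
  33  34  30  30  28  29  33  32  32  31  32  32  31  29  23  16  17  15
  17  24  28  32  33  31  34  31  31  30  30  24  19  17  15  15  15  21
  26  27  26  23  23  24  23  26  27  22  26  30  31  32  33  32  41  72] [190 190 190 188 174 137  84  41  28  31  29  29  30  27  19  17  16  15
  15  21  19  21  25  29  32  31  30  29  31  28  30  25  25  23  29  29
  30  29  30  30  31  30  32  31  30  30  30  30  29  27  19  17  20  19
  17  18  18  22  17  18  16  22  26  28  28  32  31  31  31  30  35  55
  96 143 175 188]
```

The near catch is fully in (tab pitch went from 38 px to 16 px) and the far one is still out. Now the far catch.

Emit:
{"api": "shift_gripper", "payload": {
  "motion": [
    [[0.03, 0.02, 0, 0, 0.06], [0.06, 0.04, 0, 0, 0.06], [0.072, 0.051, 0, 0, 0.06], [0.072, 0.051, 0, 0, 0.06], [0.072, 0.051, 0.03, 0, 0.06], [0.072, 0.051, 0.06, 0, 0.06], [0.072, 0.051, 0.085, 0, 0.06], [0.072, 0.051, 0.104, 0, 0.06], [0.072, 0.051, 0.104, 0, 0.06], [0.072, 0.051, 0.104, 0, 0.04]]
  ]
}}

```text
time: 19.9
position: [0.6795, -0.0395, 0.0979]
orientation: [[0.985, 0.175, -0.0], [0.175, -0.985, 0.001], [0.0, -0.001, -1.0]]
ft_force: [-0.3, 0.2, 0.1]
opening: 0.0468
finger_force: 0.0
```

Emit:
{"api": "shift_gripper", "payload": {
  "motion": [
    [[0, 0, 0, 0, 0.03], [0, 0, 0, 0, 0.03], [0, 0, 0, 0, 0.02], [0, 0, 0, 0, 0.02], [0, 0, 0, 0, 0.0], [0, 0, 0, 0, 0.0], [0, 0, 0, 0, 0.0], [0, 0, 0, 0, 0.0], [0, 0, 0, 0, 0.0]]
  ]
}}

```text
time: 20.8
position: [0.6807, -0.0416, 0.0995]
orientation: [[0.985, 0.174, 0.003], [0.174, -0.985, -0.001], [0.003, 0.001, -1.0]]
ft_force: [0.1, -1.9, 8.6]
opening: 0.0087
finger_force: 60.9
```

Emit:
{"api": "shift_gripper", "payload": {
  "motion": [
    [[0, 0, 0, 0, 0.03], [0, 0, 0, 0, 0.06], [0, 0, 0, 0, 0.06], [0, 0, -0.03, 0, 0.06], [0, 0, -0.07, 0, 0.06], [0, 0, -0.1, 0, 0.06], [-0.03, -0.021, -0.104, 0, 0.06], [-0.072, -0.051, -0.104, 0, 0.06], [-0.072, -0.051, -0.104, 0, 0.06], [-0.072, -0.051, -0.104, 0, 0.06], [-0.072, -0.051, -0.104, 0, 0.06]]
  ]
}}

```text
time: 21.9
position: [0.6009, -0.0033, 0.202]
orientation: [[0.985, 0.174, 0.002], [0.174, -0.985, -0.0], [0.002, 0.0, -1.0]]
ft_force: [1.6, -0.1, -0.4]
opening: 0.0601
finger_force: 0.0
```

Run:
```python
from h import *
d=img('wrist','w11.png');g=cv2.cvtColor(d['color'],cv2.COLOR_RGB2GRAY);o=ctrl.observe();print(o['position'])
for q,z in((.6636,.0367),.125),((.6776,-.0421),.125),((.6439,-.0989),.13): print(proj(d,[*q,z]).round(1))
for v in(90,96): print(v,g[v,240:312],g[v,352:428])
for v in range(140,185,3):
    i=np.flatnonzero(g[v,430:510]<60)+430; print(v,i[[0,-1]] if len(i) else '')
```

```text
[ 0.60132109 -0.00358136  0.20201485]
[272.1 103.1]
[396.1 103. ]
[469.2 170.2]
90 [194 194 194 195 194 194 194 186 159 112  61  37  34  32  35  33  34  34
  34  34  33  33  33  32  32  31  32  30  32  30  31  31  31  34  30  33
  32  31  31  27  22  24  22  25  23  26  24  24  27  26  25  24  26  25
  26  27  27  27  26  24  28  27  26  28  26  26  24  26  27  36  68 105] [194 194 192 184 151  97  49  33  32  36  32  35  33  34  34  36  36  34
  34  33  34  35  34  34  34  33  32  32  28  27  23  23  22  22  24  25
  25  25  26  25  23  26  23  22  21  18  15  16  21  22  25  26  28  27
  26  26  27  27  21  25  24  26  26  25  24  35  69 104 128 134 135 134
 134 134 134 135]
96 [193 194 194 193 193 194 193 190 173 135  81  41  34  33  34  33  34  34
  33  33  32  30  31  34  34  36  34  34  34  34  31  25  22  16  15  19
  23  28  31  33  34  35  35  36  34  32  27  22  18  17  18  15  20  24
  23  27  26  26  29  26  24  24  25  25  28  24  25  23  27  36  66 101] [193 193 193 182 149  94  47  32  36  33  33  35  34  35  34  34  33  33
  35  34  31  30  32  27  22  23  20  19  21  18  19  20  23  26  29  31
  32  33  32  34  31  32  32  27  21  17  18  17  26  25  30  33  34  32
  32  33  32  28  29  25  25  26  26  24  25  47  82 113 130 135 134 135
 136 134 135 136]
140 
143 
146 
149 
152 [442 455]
155 [441 463]
158 [441 473]
161 [443 478]
164 [449 479]
167 [456 479]
170 [462 478]
173 [469 474]
176 
179 
182
```

Both catches are in (pitch 16 px each), and the handle top is at about (470,167). I'll go to the handle, and check the screwdriver against the gate's sweep.

Run:
```python
from h import *
d=img('wrist');print(plane(d,470.5,167,.13))
import cv2
W={'color':cv2.imread('pics/w1.png')}
S=img('scene');hsv=cv2.cvtColor(S['color'],cv2.COLOR_RGB2HSV)
m=((hsv[...,0]<8)|(hsv[...,0]>172))&(hsv[...,1]>150)&(hsv[...,2]>80)
v,u=np.nonzero(m[150:230,310:370]);u=u+310;v=v+150
for i in(v.argmin(),v.argmax()): print('red',plane(S,u[i],v[i],.015))
H=np.array([.632,.0717]);r=np.array([.0135,-.1712])
for t in(.3,.6,.9,1.2,1.52): c,s=np.cos(t),np.sin(t);print(t,H+np.array([c*r[0]+s*r[1],-s*r[0]+c*r[1]]))
```

```text
[ 0.64640673 -0.09946921  0.13      ]
red [0.37331304 0.03812567 0.015     ]
red [0.45059925 0.04956868 0.015     ]
0.3 [ 0.59430398 -0.09584313]
0.6 [ 0.54647524 -0.07722013]
0.9 [ 0.50628617 -0.04529454]
1.2 [ 0.47732674 -0.00291818]
1.52 [0.46170628 0.04952482]
```

Emit:
{"api": "shift_gripper", "payload": {
  "motion": [
    [[0.006, 0.03, 0, 0, 0.06], [0.012, 0.06, 0, 0, 0.06], [0.02, 0.09, 0, 0, 0.06], [0.0268, 0.1022, 0, 0, 0.06], [0.0268, 0.1022, 0, 0, 0.06], [0.0268, 0.1022, 0, 0, 0.06], [0.0268, 0.1022, 0.04, 0, 0.06]]
  ]
}}

```text
time: 22.75
position: [0.6483, -0.0983, 0.1664]
orientation: [[0.984, 0.175, 0.012], [0.175, -0.984, -0.0], [0.012, 0.002, -1.0]]
ft_force: [1.7, 0.2, -0.7]
opening: 0.06
finger_force: 0.0
```

Emit:
{"api": "shift_gripper", "payload": {
  "motion": [
    [[0, 0, 0.025, 0, 0.06], [0, 0, 0.05, 0, 0.06], [0, 0, 0.062, 0, 0.06], [0, 0, 0.062, 0, 0.06], [0, 0, 0.062, 0, 0.03], [0, 0, 0.062, 0, 0.03], [0, 0, 0.062, 0, 0.0], [0, 0, 0.062, 0, 0.0], [0, 0, 0.062, 0, 0.0], [0, 0, 0.062, 0, 0.0], [0, 0, 0.062, 0, 0.0], [0, 0, 0.062, 0, 0.0]]
  ]
}}

```text
time: 23.95
position: [0.6446, -0.0994, 0.1011]
orientation: [[0.985, 0.174, 0.002], [0.174, -0.985, -0.0], [0.002, 0.001, -1.0]]
ft_force: [-0.9, -0.1, 6.3]
opening: 0.0092
finger_force: 58.6
```

Emit:
{"api": "shift_gripper", "payload": {
  "motion": [
    [[-0.008, -0.001, 0, 0, 0], [-0.017, -0.0026, 0, 0, 0], [-0.0334, -0.007, 0, 0, 0], [-0.0494, -0.0129, 0, 0, 0], [-0.0648, -0.0204, 0, 0, 0], [-0.0648, -0.0204, 0, 0, 0], [-0.0648, -0.0204, 0, 0, 0]]
  ]
}}

```text
time: 24.65
position: [0.5775, -0.0924, 0.1012]
orientation: [[0.985, 0.171, 0.004], [0.171, -0.985, -0.002], [0.004, 0.003, -1.0]]
ft_force: [1.8, -3.4, 7.0]
opening: 0.0094
finger_force: 59.1
```

Emit:
{"api": "shift_gripper", "payload": {
  "motion": [
    [[-0.0145, -0.009, 0, 0, 0], [-0.028, -0.0195, 0, 0, 0], [-0.0405, -0.0312, 0, 0, 0], [-0.0517, -0.0441, 0, 0, 0], [-0.0616, -0.058, 0, 0, 0], [-0.07, -0.0729, 0, 0, 0], [-0.0769, -0.0885, 0, 0, 0], [-0.0769, -0.0885, 0, 0, 0], [-0.0769, -0.0885, 0, 0, 0]]
  ]
}}

```text
time: 25.55
position: [0.4801, -0.021, 0.101]
orientation: [[0.986, 0.168, -0.008], [0.168, -0.986, -0.004], [-0.008, 0.003, -1.0]]
ft_force: [-8.9, -11.0, 20.0]
opening: 0.009
finger_force: 61.2
```

Run:
```python
from h import *
d=img('wrist','w12.png');o=ctrl.observe();p=o['position'];print(o['time'],p,o['ft_force'],o['opening'],o['finger_force'],np.arctan2(.632-p[0],.0717-p[1])+.105,np.hypot(p[0]-.632,p[1]-.0717))
```

```text
25.6 [ 0.48025873 -0.02137906  0.10097822] [ -9.29675032 -10.2700457   21.64277172] 0.009336798303746965 61.25443875789642 1.1255774895542854 0.17801439508530198
```

Emit:
{"api": "shift_gripper", "payload": {
  "motion": [
    [[-0.007, 0.002, 0, 0, 0], [-0.01, -0.008, 0, 0, 0], [-0.013, -0.018, 0, 0, 0], [-0.015, -0.027, 0, 0, 0], [-0.017, -0.038, 0, 0, 0], [-0.0185, -0.048, 0, 0, 0], [-0.019, -0.057, 0, 0, 0], [-0.019, -0.057, 0, 0, 0], [-0.019, -0.057, 0, 0, 0]]
  ]
}}

```text
time: 26.5
position: [0.4545, 0.0354, 0.1007]
orientation: [[0.985, 0.174, -0.003], [0.174, -0.985, -0.001], [-0.003, 0.0, -1.0]]
ft_force: [-3.7, -3.1, 15.9]
opening: 0.0091
finger_force: 59.6
```

Run:
```python
from h import *
S=img('scene','S13.png');D=img('side','D13.png');o=ctrl.observe();p=o['position'];print(o['time'],p,o['ft_force'],o['opening'],o['finger_force'],np.abs(o['qd']).max())
for c in((.632,.0717),(.626,.0705)): print(np.arctan2(c[0]-p[0],c[1]-p[1])+.105,np.hypot(p[0]-c[0],p[1]-c[1]))
hsv=cv2.cvtColor(S['color'],cv2.COLOR_RGB2HSV)
m=((hsv[...,0]<8)|(hsv[...,0]>172))&(hsv[...,1]>150)&(hsv[...,2]>80)
v,u=np.nonzero(m[150:230,310:370]);u=u+310;v=v+150
if len(v):
  for i in(v.argmin(),v.argmax()): print('red',plane(S,u[i],v[i],.015))
```

```text
26.6 [0.45455534 0.0351238  0.10064643] [-3.71339411 -2.98082618 14.40876424] 0.009249985383790117 59.602811336517334 0.003374737278716478
1.47251607786248 0.18117512602996783
1.472310388934409 0.17505641226258684
red [0.37331304 0.03812567 0.015     ]
red [0.46325657 0.05384022 0.015     ]
```

Run:
```python
from h import *
for n,f0 in(('scene','scene0.png'),('side','side0.png'),('wrist','w9.png')):
    d=img(n);g=cv2.cvtColor(d['color'],cv2.COLOR_RGB2GRAY).astype(int)
    def at(X):
        u,v=proj(d,X).round().astype(int)
        return (int(g[v-1:v+2,u-1:u+2].mean()) if 0<v<399 and 0<u<639 else None)
    print(n,'closed handle',[at([.6464,-.0995,z]) for z in(.09,.1,.11,.12,.128)])
    print(' closed grille',[at([.64-.0*t,.06-.15*t,.075]) for t in np.linspace(0,1,8)])
    print(' open line',[at([.63-.165*t,.0717-.035*t,.078]) for t in np.linspace(.1,.9,12)])
    print(' beside line',[at([.63-.165*t,.0717-.035*t-.04,.0]) for t in np.linspace(.1,.9,12)])
    if n!='wrist': print(' stack',[at([.511,-.309,z]) for z in(.02,.06,.1)], proj(d,[.511,-.309,.117]).round())
```

```text
scene closed handle [114, 112, 113, 114, 142]
 closed grille [164, 59, 142, 145, 159, 62, 141, 113]
 open line [109, 124, 148, 144, 144, 154, 112, 85, 91, 82, 86, 78]
 beside line [94, 95, 48, 49, 54, 52, 59, 122, 134, 136, 120, 112]
 stack [61, 60, 66] [207. 173.]
side closed handle [198, 191, 190, 184, 177]
 closed grille [81, 48, 42, 14, 18, 39, 137, 202]
 open line [118, 138, 138, 120, 123, 127, 128, 111, 131, 130, 145, 166]
 beside line [119, 186, 127, 188, 171, 157, 185, 133, 162, 161, 143, 133]
 stack [74, 46, 55] [391. 143.]
wrist closed handle [None, None, None, None, None]
 closed grille [None, None, None, None, None, None, None, None]
 open line [None, None, None, None, 174, 175, 175, 183, 176, 177, 175, 175]
 beside line [None, None, 181, 184, 184, 129, 185, 144, 147, 135, 128, 128]
```

```bash
python3 -c "
from bench import ctrl
print(ctrl.sign_off())"
```

```text
the job is handed in; nothing more can be done
None
```

I handed the job in at about 27 s of the 72 s allowed; no verdict came back. The cups stand in one stack on the mat, both catches are in (near one first), and the gripper is holding the gate open at about 1.47 rad.

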